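# Load the slide rack into the dryer past its spring gate

### The job

Load the rack of stained slides into the dryer: with one fingertip keep the long bar beside the lane pressed down, so that the spring gate stands clear of the lane, and with the other push the rack by its handle plate under the gate until it is fully home against the blower box at the end of the lane. Only then let the bar up, so that the gate drops shut behind the rack. Push gently, lift nothing, keep the gate off the slides and leave the other things on the worktop where they are.

Things in the scene. Friction and masses are not known exactly. Their poses are not given: they have to be found in the camera images.
- dryer: Fixed slide dryer on a grey base 374 x 112 x 6 mm: steel lane, then a bay with clear cover, then a white blower. Origin on the worktop under the lane's centre line, below the gate. x = loading direction along the lane (to the left and towards the robot), y = side of the press bar, z up. In mm: base x -222..152, y -44..68; lane floor z 6; walls' inner faces y -24, 24, tops z 20, from x -206.
- end_stop (a point): middle of the blower's upstream face, the end stop of the lane: dryer x 98, y 0, z 22 mm. Blower housing: x 98 to 150, y -42 to 42, top z 66 mm. The clear bay covers x 11 to 100, y -32 to 32, top z 57 mm. Flared lane lips reach x -225, |y| 34. Two bearing blocks of the gate shaft at x -213 and 14, 10 mm long, y 27 to 39, top z 37 mm
- gate: Steel gate on a shaft parallel to the lane. Origin on the shaft axis, at dryer x 0, y 33, z 30 mm; it only turns about it. Its opening angle is the angle between its z axis and the dryer's: 0 shut (axes as the dryer's), 0.90 rad at the stop. From 0.46 rad it is clear of the rack; 0.6 to 0.75 is good to hold. Opened by pressing the bar; the rack cannot push it open. Let go, it springs shut.
- gate_tongue (a point): tip of the gate's tongue, shut at dryer x 2, y -9.5, z 22 mm. The tongue is 16 mm wide, 4 mm thick and hangs into the rack's way from an arm that crosses the lane at z 46 to 55 mm, x 0 to 4 mm. Opening swings it up over the lane; the raised gate reaches at most 90 mm over the worktop
- press_bar (a point): point on top of the press bar, dryer x -113, y 49.5, z 41.7 mm when shut; moves with the gate. The bar, a 3 mm plate, runs from x -204 to -22 mm and 35 mm out from the shaft axis, rising at 30 degrees when shut (outer edge y 63, z 48). A fingertip 14 mm broad pressing at y 53 meets it about 46 mm over the worktop; the gate is clear from 33 mm down, 30 is good, 26 is the stop. Spring: 2 to 8 N there.
- slide_rack: Loose steel rack, 0.15 to 0.3 kg, standing in the lane before the gate, 2 mm play each side; five glass slides on edge. Origin: middle of the body's underside; x = loading direction, z up. Body 86 x 44 x 32 mm (x -43..43). A strip 3 mm thick runs back from it to the handle plate. Starts at dryer x -58 to -86 mm; fully home at x 55, z 6 mm, its body just past the tongue.
- rack_handle (a point): centre of the rear face of the rack's upright handle plate, 30 mm above the rack's underside, 93 mm behind its origin (rack x -93). Plate 40 mm wide, 4 mm thick, up to 50 mm above the underside, its top rolled to 6 mm thick. When the rack is home the plate is still 38 mm short of the gate, so no finger needs to pass the gate
- slide_carton: closed carton of microscope slides, 60 x 90 x 32 mm, bystander, origin at the centre of its underside
- small_vial: small brown glass bottle with a cap, 28 mm across, 55 mm high, bystander, origin at the centre of its underside
- culture_dish: flat round culture dish with lid, 69 mm across, 15 mm high, bystander, origin at the centre of its underside

How it is judged (in metres and radians):
On the way, in this order (a step that is already met when the one before it is completed fails the run):
1. the bar is held down by a finger and the gate stands open, the rack still outside (angle between the z axis of gate and the z axis of dryer, either way round above 0.47 rad and contact force between the fingers and gate above 0.3 N and x of slide_rack in the frame of dryer below -0.045 m), for 0.2 s.
2. the rack is half way under the gate, which a finger still holds open while the rack is pushed (x of slide_rack in the frame of dryer between -0.005 and 0.035 m and angle between the z axis of gate and the z axis of dryer, either way round above 0.47 rad and contact force between the fingers and gate above 0.3 N and contact force between the fingers and slide_rack above 0.1 N), for 0.05 s.
At the end, for the whole second after the job is handed in: The rack stands in the drying bay within 6 mm of the blower face, flat on the lane floor and at rest, and the gate is shut behind it (within 0.08 rad) (x of slide_rack in the frame of dryer above 0.049 m and angle between the z axis of gate and the z axis of dryer, either way round below 0.08 rad and height (world z) of slide_rack below 0.012 m and linear speed of slide_rack below 0.01 m/s); the robot touches nothing.
It fails at once if the rack is lifted or tipped (more than 12 mm up or 0.2 rad) (height (world z) of slide_rack above 0.018 m or angle between slide_rack's own z axis and vertical above 0.2 rad).
It fails at once if the gate is let down on the slides while the rack is under it (x of slide_rack in the frame of dryer between -0.037 and 0.043 m and contact force between gate and slide_rack above 0.6 N).
It fails at once if the rack is rammed into the gate (over 15 N) (contact force between gate and slide_rack above 15 N).
It fails at once if the rack is pushed with more than 40 N (contact force between the fingers and slide_rack above 40 N).
It fails at once if a bystander is moved more than 20 mm or tipped over (distance of any of slide_carton, small_vial, culture_dish from where it was at the start of the episode above 0.02 m or angle between small_vial's own z axis and vertical above 0.5 rad).
It also fails if it takes over 45 s, if anything falls off the work surface, if the arm or the gripper's body presses on something with over 40 N, if the wrist force passes 120 N, or if a joint passes its speed limit or range.

### The arm

A 6-joint arm with a two-finger parallel gripper is mounted at the origin on a cart in front of the work surface, level with it; the furniture and walls round the work are solid. World frame = base frame: x ahead of the robot, y to its left, z up, the work surface at z = 0. Lengths are in m, angles in degrees, forces in N, time in s.
With the tool pointing down it reaches from about 0.3 to 0.75 m from the base axis. Payload 8.5 kg.
Tool frame: the origin (TCP) lies on the centre line of the jaws, within the pads' length; the fingertips stand 17 mm ahead of it and the grasp point (between the pads) lies 2 mm behind it (env.tcp_to_tips is the distance from the TCP to the fingertips, in m); z points along the fingers, y is the line along which they close (so a half turn about z gives the same grasp; the last joint's range is limited). The gripper opens to 85 mm and grips with 20 to 120 N. Pads are 22 mm wide; open, the fingers measure 114 mm over their backs; the gripper's body (76 mm by 85 mm) begins 54 mm behind the grasp point. The pads swing forward as they close: fully open they stand 13 mm farther back than shut.
Start: joints at [54.815, 21.807, 74.336, -0, 83.858, -12.336], TCP at [0.214, 0.507, 0.248] pointing down, gripper open.
Joint ranges: [-178.18, 178.18], [-50.72, 133.34], [12.68, 142.11], [-81.47, 261.47], [9.98, 163.14], [-165.26, 165.26]. Speed limits (degrees/s): [136.94, 136.94, 180, 180, 180, 180].

### API

Orientations are given as a 3x3 rotation matrix whose columns are the frame's x, y, z axes.
In Python, from rig import env gives the robot as it stands. The module is installed in compiled form; this text tells all that it offers.
- The arm moves only by the shell command python3 -m pendant 'ROWS' [FORCE]. ROWS is JSON, a list of rows, each a list of 7 numbers: the opening, from 0 (shut) to 1 (fully open), then the shift along the tool's x, y, z in m, then the turn, a rotation vector about the tool's x, y, z in rad. A call has 1 to 5 rows; each row is the pose to reach, as a shift and turn from the pose commanded when the call began, along the tool's axes at that moment; what a row does not reach only later rows make up. A row lasts 1/8 s, in which the tool goes at most 62.5 mm and 10.7 degrees, less where a joint would pass 70% of its speed; a pose out of reach is approached as far as the arm can. A call with a gripper value outside its range is refused whole. The fingers move at their own pace and stop on an object; FORCE is the grip in N (left out, the last holds). Time passes only in rows, so rows that repeat a pose let the fingers close. It gives the time, the measured TCP pose, the force, the opening and the grip force at its end, in the units of the state.
- env.observe(): the state, without advancing time (a new reading comes with each control period).
- env.get_image(name): name is "scene" or "top" or "wrist"; returns a dict with "image" (400x640x3 uint8, blue, green, red), "fx", "fy", "cx", "cy" (pixels), "pose" (4x4, takes a point from camera to world coordinates). Camera axes: x right, y up, looking along -z (the intrinsics and any distortion apply to the point x, -y, -z); pixel columns grow to the right and rows downward; lengths in m; the calibration is good to about 2 mm. A picture is of the moment at which its call begins. There is no depth.
- env.close_job(): hands the job in; it is judged then, once.
Trained networks look in the newest picture that a camera, given by its name, has taken for a name from the list of things; names that differ only in an ending like _2 or _b are one class to them, and where a whole thing is asked for, a point or a joint stands for the part that bears it (a point fixed in the world has none). Each returns a list of dicts, best first, with "conf" (0 to 1); they miss things now and then, are a little off and sometimes report something else, mostly with a low value. They report only what shows in the picture. A call takes as long as a camera call.
- env.find_in(camera, thing): "bbox" ([centre column, centre row, width, height] in pixels, round what is visible of it).
- env.trace(camera, thing): "mask" (400x640 bool, what is visible of it) and "bbox" ([centre column, centre row, width, height] in pixels, round what is visible of it).
- env.tip_of(camera, thing): "centre" ([column, row] in pixels: a listed point, or the origin of a listed thing).
The state is a dict: "time_s": time; "q": joint angles; "qvel": joint speeds; "joint_efforts": joint torques, N m; "position": TCP position; "tool_rot": TCP orientation; "ft_force": force on the tool from outside, world axes, zero at the start; "wrist_torque": the same for the moment, N m; "grip_width": finger opening in m; "gripper_force": force on a finger pad.
Only numpy, scipy, OpenCV 4.12 (cv2) and the standard library are available. Lean on these libraries where they do the work, as an engineer would, in place of code of your own. Each camera call takes 0.05 s, during which the arm holds its last target. There are 200 camera calls.

## Working session

There is one attempt and no reset: what is moved stays moved. The work goes in short steps, Python scripts to look and compute and a shell command to move; the robot and the scene stay as the last step left them, time stands still between calls to the robot, and variables do not carry over. Pictures are saved under pics/ and viewed, at most 10 in all, crops included, and the job is handed in when it is done.

```bash
mkdir -p pics; cat > h.py <<'E'
import numpy as np,cv2
from rig import env
def ray(im,p):
    d=np.array([(p[0]-im['cx'])/im['fx'],-(p[1]-im['cy'])/im['fy'],-1.]);T=np.array(im['pose'])
    return T[:3,3],T[:3,:3]@d
def atz(im,p,z):
    o,d=ray(im,p);return o+d*(z-o[2])/d[2]
def proj(im,P):
    T=np.array(im['pose']);c=T[:3,:3].T@(np.array(P)-T[:3,3]);return im['cx']+im['fx']*c[0]/-c[2],im['cy']-im['fy']*c[1]/-c[2]
E
python3 - <<'E'
from h import *
np.set_printoptions(precision=4,suppress=True)
for c in ['scene','top']:
    im=env.get_image(c);cv2.imwrite(f'pics/{c}0.png',im['image']);print(c,{k:v for k,v in im.items() if k!='image'})
    for t in ['end_stop','gate_tongue','press_bar','rack_handle','slide_rack','dryer','gate','slide_carton','small_vial','culture_dish']:
        r=env.tip_of(c,t)
        print(t,[(np.round(x['centre'],1),round(x['conf'],2)) for x in r[:2]])
print(env.observe(),env.tcp_to_tips)
E
```

```text
scene {'fx': 448.94819140277394, 'fy': 448.94819140277394, 'cx': 319.4117299971723, 'cy': 201.69161851090442, 'pose': array([[-0.8089,  0.316 , -0.4958,  0.0885],
       [-0.5879, -0.429 ,  0.6858,  0.3538],
       [ 0.004 ,  0.8462,  0.5328,  0.5533],
       [ 0.    ,  0.    ,  0.    ,  1.    ]])}
end_stop []
gate_tongue [(array([321.3, 278.3]), 0.62), (array([366.1, 231.8]), 0.49)]
press_bar [(array([366.6, 235.1]), 0.71), (array([306.7, 192.9]), 0.62)]
rack_handle [(array([337.8, 220.1]), 0.62)]
slide_rack []
dryer [(array([325.8, 286.9]), 0.61), (array([362.9, 233.4]), 0.18)]
gate [(array([344.1, 275.9]), 0.58)]
slide_carton [(array([356.5, 193.6]), 0.6), (array([248.5, 272.9]), 0.21)]
small_vial [(array([249.8, 272.9]), 0.7)]
culture_dish [(array([306.2, 191.4]), 0.94), (array([339. , 220.1]), 0.41)]
top {'fx': 421.1496468001115, 'fy': 421.1496468001115, 'cx': 317.44390118540025, 'cy': 201.72156420126188, 'pose': array([[-0.023 ,  0.9903, -0.1369,  0.4111],
       [-0.9989, -0.0172,  0.0435, -0.2249],
       [ 0.0407,  0.1378,  0.9896,  0.8998],
       [ 0.    ,  0.    ,  0.    
[... 339 characters left out ...]
, 0.58), (array([215.3, 273.8]), 0.25)]
small_vial [(array([228.8, 191.6]), 0.45)]
culture_dish [(array([364.9, 147.3]), 0.95)]
{'time_s': 1.1, 'q': array([ 54.8144,  21.8059,  74.3344,   0.0001,  83.8598, -12.3364]), 'qvel': array([-0.052 ,  0.0323, -0.0251, -0.0386, -0.0197,  0.028 ]), 'joint_efforts': array([ -0.0016, -44.8324, -23.147 ,  -0.0003,   0.0005,   0.    ]), 'position': array([0.2136, 0.5068, 0.2483]), 'tool_rot': array([[-0.9215,  0.3883, -0.    ],
       [ 0.3883,  0.9215, -0.    ],
       [ 0.    , -0.    , -1.    ]]), 'ft_force': array([0.7942, 0.0138, 0.7334]), 'wrist_torque': array([-0.0243, -0.075 ,  0.0327]), 'gripper_force': 0.0, 'grip_width': 0.0852108146159142} 0.017
```

View pics/top0.png

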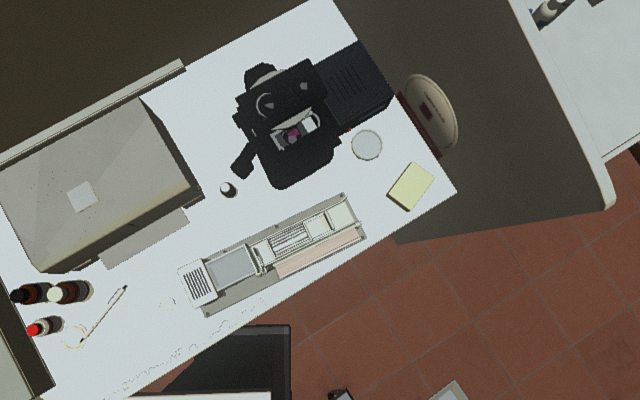

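View pics/scene0.png

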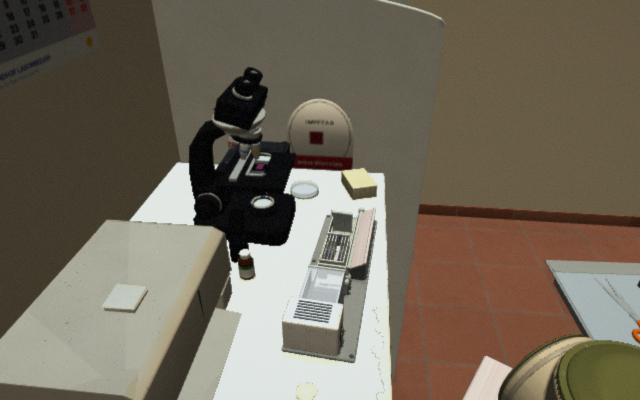

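```bash
cat > fit.py <<'E'
from h import *
from scipy.optimize import least_squares
np.set_printoptions(precision=4,suppress=True)
im=env.get_image('top')
# known pts in dryer frame
L={'end_stop':(.098,0,.022),'gate_tongue':(.002,-.0095,.022),'press_bar':(-.113,.0495,.0417),'gate':(0,.033,.030),'dryer':(0,0,0)}
obs={t:env.tip_of('top',t)[0]['centre'] for t in L}
W={'gate':.5,'dryer':.5}
def D(p,v):
    c,s=np.cos(p[2]),np.sin(p[2]);return np.array([p[0]+c*v[0]-s*v[1],p[1]+s*v[0]+c*v[1],v[2]])
f=lambda p:np.concatenate([W.get(t,1)*(np.array(proj(im,D(p,L[t])))-obs[t]) for t in L])
r=least_squares(f,[.4,-.1,2],loss='soft_l1');p=r.x;print('dryer',p,np.degrees(p[2]),f(p).reshape(-1,2))
for t,z in [('rack_handle',.036),('slide_rack',.006)]:
    P=atz(im,env.tip_of('top',t)[0]['centre'],z);c,s=np.cos(p[2]),np.sin(p[2]);d=P[:2]-p[:2];print(t,P,c*d[0]+s*d[1],-s*d[0]+c*d[1])
for t in ['slide_carton','small_vial','culture_dish']:
    P=atz(im,env.tip_of('top',t)[0]['centre'],0);print(t,P)
E
python3 fit.py
```

```text
Traceback (most recent call last):
  File "fit.py", line 7, in <module>
    obs={t:env.tip_of('top',t)[0]['centre'] for t in L}
           ~~~~~~~~~~~~~~~~~~~^^^
IndexError: list index out of range
```

Top view: blower at (195,285), clear bay (230,268), rack slides (290,240), handle plate about (327,220), pink press bar (320,252). Bystanders: vial (228,190), dish (366,146), carton (410,187). The lane runs down and to the left.

```bash
sed -i "s/^obs=.*/o={t:env.tip_of('top',t) for t in L};obs={t:o[t][0]['centre'] for t in L if o[t]}/; s/for t in L\])/for t in obs])/" fit.py
sed -i "s/P=atz(im,env.tip_of('top',t)\[0\]\['centre'\]/q=env.tip_of('top',t)\n    if not q: print(t,'miss'); continue\n    P=atz(im,q[0]['centre']/" fit.py
python3 fit.py; python3 fit.py; python3 - <<'E'
from h import *
im=env.get_image('top');cv2.imwrite('pics/crop.png',cv2.resize(im['image'][180:325,170:380],None,fx=3.8,fy=3.8,interpolation=cv2.INTER_CUBIC))
E
```

```text
dryer [ 0.4249 -0.1413  1.9908] 114.06442871118456 [[-1.9386  0.8055]
 [ 2.3442 -2.0414]
 [-0.583   0.0879]
 [ 0.4902  2.1397]
 [ 0.6694 -0.7595]]
rack_handle [ 0.4935 -0.2807  0.036 ] -0.1553011772135733 -0.005778578522215999
slide_rack [ 0.4564 -0.1988  0.006 ] -0.06542582215100755 -0.005280690610650229
slide_carton [ 0.5625 -0.4606  0.    ]
small_vial [ 0.5563 -0.0758  0.    ]
culture_dish [ 0.6592 -0.3754  0.    ]
dryer [ 0.4283 -0.1393  1.9901] 114.02477030275887 [[-4.9178 -0.0201]
 [ 1.2739  0.4923]
 [ 0.0999 -0.3638]
 [ 0.3896  0.6438]
 [-0.1564 -1.1229]]
rack_handle [ 0.4916 -0.2807  0.036 ] -0.15490100220780145 -0.00024309690018534807
slide_rack [ 0.4559 -0.2016  0.006 ] -0.0681307991186049 0.00018670726990844058
slide_carton [ 0.5635 -0.4664  0.    ]
small_vial [ 0.5582 -0.0779  0.    ]
culture_dish [ 0.6617 -0.3735  0.    ]
```

View pics/crop.png

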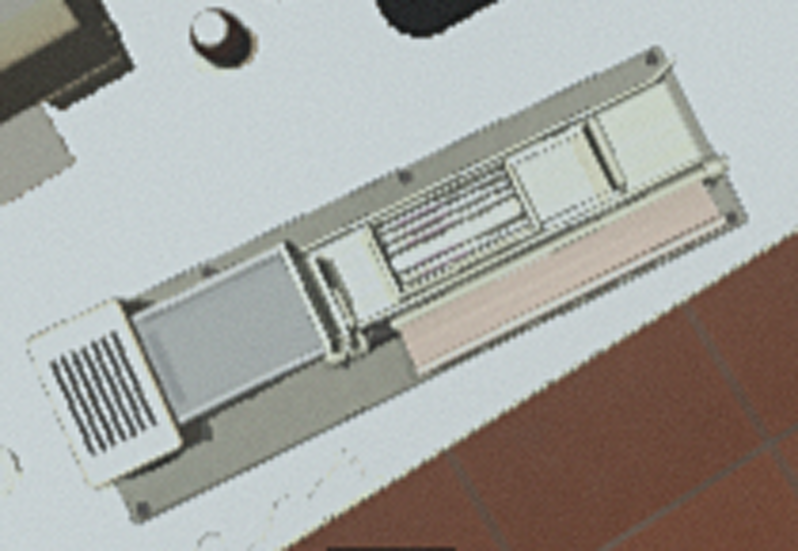

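Crop: base corners at (137,521), (746,217) and (660,47), and blower top corners at (28,345), (100,487), (183,447) and (120,300). The gate is shut at x≈330, the handle plate is near (607,155), and the bar is pink. I'll refine the dryer pose from these corners.

```bash
cat > fit2.py <<'E'
from h import *
from scipy.optimize import least_squares
np.set_printoptions(precision=4,suppress=True)
im=env.get_image('top')
O=[(137,521,152,68,6),(746,217,-222,68,6),(660,47,-222,-44,6),(28,345,150,-42,66),(100,487,150,42,66),(183,447,98,42,66),(120,300,98,-42,66)]
u=lambda c,o:(c+.5)/3.8-.5+o
def D(p,v):
    c,s=np.cos(p[2]),np.sin(p[2]);return np.array([p[0]+c*v[0]-s*v[1],p[1]+s*v[0]+c*v[1],v[2]])
f=lambda p:np.concatenate([np.array(proj(im,D(p,np.array(o[2:])/1e3)))-(u(o[0],170),u(o[1],180)) for o in O])
p=least_squares(f,[.42,-.14,1.99],loss='soft_l1').x;print(p,np.degrees(p[2]),f(p).reshape(-1,2))
c,s=np.cos(p[2]),np.sin(p[2])
P=atz(im,(u(596,170),u(122,180)),.056);Q=atz(im,(u(622,170),u(187,180)),.056)
for A in (P,Q):
    d=A[:2]-p[:2];print('plate end',c*d[0]+s*d[1],-s*d[0]+c*d[1])
np.save('dryer.npy',p)
E
python3 fit2.py
```

```text
[ 0.4243 -0.139   2.0093] 115.12613307608713 [[ 0.0869  1.6147]
 [ 1.441   0.3059]
 [ 0.3297 -1.5686]
 [-0.9274 -0.6505]
 [-1.8569  1.8527]
 [ 1.2841 -0.0984]
 [-0.3138 -0.9036]]
plate end -0.16259701924073108 -0.015239043352019817
plate end -0.15946006491697823 0.021765151816500218
```

```bash
python3 -m pendant '[[0.47,-0.04,-0.046,0,0,0,0],[0.47,-0.08,-0.092,0,0,0,0],[0.47,-0.12,-0.138,0,0,0,0],[0.47,-0.16,-0.184,0,0,0,0],[0.47,-0.2,-0.23,0,0,0,0]]' 30; python3 -m pendant '[[0.47,-0.04,-0.046,0,0,0,0],[0.47,-0.08,-0.092,0,0,0,0],[0.47,-0.12,-0.138,0,0,0,0],[0.47,-0.16,-0.184,0,0,0,0],[0.47,-0.2,-0.23,0,0,0,0]]'; python3 -m pendant '[[0.47,-0.04,-0.046,0,0,0,0.18],[0.47,-0.08,-0.092,0.02,0,0,0.36],[0.47,-0.12,-0.138,0.04,0,0,0.54],[0.47,-0.16,-0.184,0.06,0,0,0.72],[0.47,-0.168,-0.194,0.08,0,0,0.742]]'
```

```text
time_s: 3.02
position: [0.3088, 0.2155, 0.2486]
tool_rot: [[-0.922, 0.388, 0.001], [0.388, 0.922, 0.0], [-0.001, 0.001, -1.0]]
ft_force: [0.9, 0.1, -0.0]
grip_width: 0.0404
gripper_force: 0.0
time_s: 3.65
position: [0.4038, -0.0746, 0.2486]
tool_rot: [[-0.921, 0.389, 0.001], [0.389, 0.921, -0.0], [-0.001, 0.0, -1.0]]
ft_force: [2.2, 0.4, 0.8]
grip_width: 0.0403
gripper_force: 0.0
time_s: 4.28
position: [0.4834, -0.3196, 0.1671]
tool_rot: [[-0.412, 0.911, 0.0], [0.911, 0.412, -0.001], [-0.001, 0.0, -1.0]]
ft_force: [-0.7, 0.4, 0.2]
grip_width: 0.04
gripper_force: 0.0
```

```bash
python3 - <<'E'
from h import *
np.set_printoptions(precision=4,suppress=True)
im=env.get_image('wrist');cv2.imwrite('pics/w1.png',im['image'])
z={'press_bar':.0417,'rack_handle':.036,'gate_tongue':.022,'end_stop':.022,'gate':.03,'dryer':0,'slide_rack':.006}
o=env.observe();print(o['position']);R=np.array(o['tool_rot'])
for c in ['wrist','top']:
  m=env.get_image(c)
  for t in z:
    for r in env.tip_of(c,t)[:1]:
        P=atz(m,r['centre'],z[t]);print(c,t,np.round(r['centre']),round(r['conf'],2),P,R.T@(P-o['position']))
E
```

```text
[ 0.4827 -0.3193  0.1642]
wrist press_bar [288. 102.] 0.81 [ 0.4302 -0.2584  0.0417] [ 0.0767 -0.0225  0.1228]
wrist rack_handle [350. 162.] 0.62 [ 0.4936 -0.2816  0.036 ] [0.0295 0.0257 0.1282]
wrist dryer [450. 296.] 0.17 [ 0.6596 -0.3702 -0.    ] [-0.1199  0.1404  0.1635]
wrist slide_rack [346.  48.] 0.91 [ 0.4536 -0.1998  0.006 ] [0.1203 0.0231 0.1585]
top rack_handle [328. 218.] 0.62 [ 0.4955 -0.283   0.036 ] [0.0273 0.0269 0.1282]
top gate_tongue [256. 252.] 0.72 [ 0.4311 -0.1342  0.022 ] [0.1894 0.0296 0.1428]
top end_stop [218. 273.] 0.79 [ 0.3896 -0.0565  0.022 ] [0.2774 0.024  0.1431]
top dryer [258. 253.] 0.76 [ 0.4283 -0.137   0.    ] [0.188  0.026  0.1648]
top slide_rack [216. 276.] 0.57 [ 0.383  -0.0499  0.006 ] [0.286  0.0207 0.1591]
```

View pics/w1.png

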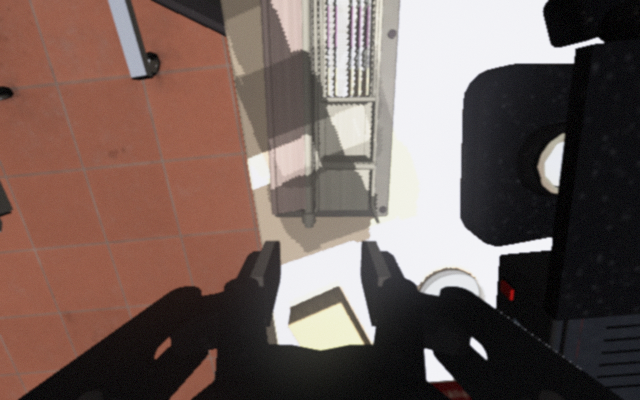

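The wrist view shows the lane nearly vertical in the picture. The handle plate is at about (346,165), and the bar is to the left at (288,102). The fingertips, at (270,250) and (372,250), straddle as planned: left one over the bar, right one over the lane. I'll lower to just above the bar.

```bash
python3 -m pendant '[[0.47,0.002,0,0.04,0,0,0],[0.47,0.004,0,0.075,0,0,0],[0.47,0.004,0,0.085,0,0,0],[0.47,0.004,0,0.085,0,0,0]]'; python3 -m pendant '[[0.47,0,0,0.006,0,0,0],[0.47,0,0,0.010,0,0,0],[0.47,0,0,0.010,0,0,0]]'
```

```text
time_s: 5.62
position: [0.4815, -0.313, 0.0836]
tool_rot: [[-0.417, 0.909, -0.0], [0.909, 0.417, 0.0], [0.0, -0.0, -1.0]]
ft_force: [0.2, -0.5, 0.0]
grip_width: 0.04
gripper_force: 0.0
time_s: 6.0
position: [0.4814, -0.3128, 0.0734]
tool_rot: [[-0.417, 0.909, -0.0], [0.909, 0.417, -0.0], [-0.0, -0.0, -1.0]]
ft_force: [-0.5, 0.7, 0.4]
grip_width: 0.0403
gripper_force: 0.0
```

```bash
python3 -m pendant '[[0.47,0,0,0.006,0,0,0],[0.47,0,0,0.009,0,0,0],[0.47,0,0,0.009,0,0,0]]'; python3 -m pendant '[[0.47,0,0,0.004,0,0,0],[0.47,0,0,0.007,0,0,0],[0.47,0,0,0.007,0,0,0]]'; python3 - <<'E'
from h import *
im=env.get_image('wrist');cv2.imwrite('pics/w2.png',im['image'])
E
```

```text
time_s: 6.38
position: [0.4813, -0.3127, 0.064]
tool_rot: [[-0.417, 0.909, -0.0], [0.909, 0.417, 0.0], [0.001, -0.0, -1.0]]
ft_force: [0.2, 0.7, 0.9]
grip_width: 0.0401
gripper_force: 0.0
time_s: 6.75
position: [0.4813, -0.3127, 0.057]
tool_rot: [[-0.417, 0.909, -0.0], [0.909, 0.417, 0.0], [0.001, -0.0, -1.0]]
ft_force: [-0.3, 0.5, 0.8]
grip_width: 0.0402
gripper_force: 0.0
```

View pics/w2.png

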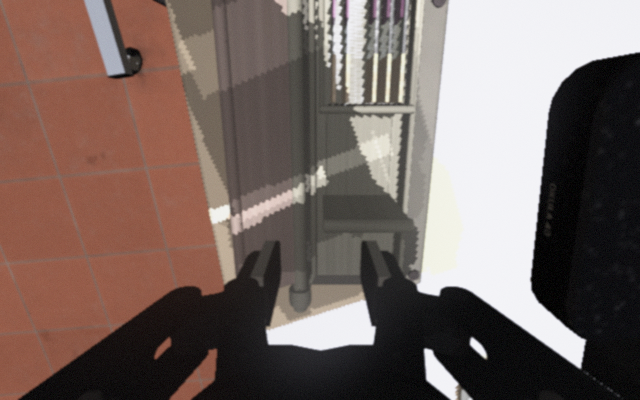

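The left tip is over the bar at (268,245), and the right tip is in the lane behind the plate (365,225). The force is still near zero, so I'll keep lowering.

```bash
python3 -m pendant '[[0.47,0,0,0.003,0,0,0],[0.47,0,0,0.005,0,0,0],[0.47,0,0,0.005,0,0,0]]'; python3 -m pendant '[[0.47,0,0,0.003,0,0,0],[0.47,0,0,0.005,0,0,0],[0.47,0,0,0.005,0,0,0]]'; 
```

```text
time_s: 7.18
position: [0.4814, -0.3131, 0.0525]
tool_rot: [[-0.417, 0.909, 0.0], [0.909, 0.417, -0.001], [-0.001, 0.0, -1.0]]
ft_force: [-1.8, -0.5, 5.1]
grip_width: 0.0402
gripper_force: 1.7
time_s: 7.55
position: [0.4811, -0.3132, 0.0475]
tool_rot: [[-0.417, 0.909, -0.0], [0.909, 0.417, -0.001], [-0.001, -0.001, -1.0]]
ft_force: [-3.2, -2.1, 6.1]
grip_width: 0.0402
gripper_force: 2.7
```

```bash
python3 -m pendant '[[0.47,0,0,0.003,0,0,0],[0.47,0,0,0.006,0,0,0],[0.47,0,0,0.0065,0,0,0]]'; python3 - <<'E'
from h import *
im=env.get_image('top');p=np.load('dryer.npy')
def D(v):
    c,s=np.cos(p[2]),np.sin(p[2]);return np.array([p[0]+c*v[0]-s*v[1],p[1]+s*v[0]+c*v[1],v[2]])
print('wrist?',env.tip_of('top','gate_tongue')[:1],env.tip_of('top','press_bar')[:1])
for a in [0,.4,.5,.6,.7,.8]:
    dy,dz=-.0425,-.008   # tongue tip rel. shaft, shut
    y,z=.033+dy*np.cos(a)-dz*-np.sin(a)*-1,0
    # opening raises the tongue: rotate about +x by -a
    y=.033+dy*np.cos(a)+dz*np.sin(a); z=.030-dy*np.sin(a)+dz*np.cos(a)
    print(a,y,z,proj(im,D((.002,y,z))))
cv2.imwrite('pics/t2.png',np.hstack([cv2.resize(im['image'][180:325,190:390],None,fx=4,fy=4)]))
E
```

```text
time_s: 7.92
position: [0.4811, -0.3133, 0.0423]
tool_rot: [[-0.417, 0.909, -0.0], [0.909, 0.417, -0.002], [-0.001, -0.001, -1.0]]
ft_force: [-5.8, 0.2, 19.4]
grip_width: 0.0405
gripper_force: 9.7
wrist? [] []
0 -0.009500000000000001 0.022 (np.float64(255.38439341117984), np.float64(251.13516997310936))
0.4 -0.009260438983591825 0.03918179159609457 (np.float64(254.5410088588931), np.float64(251.05788453176635))
0.5 -0.008132663189174464 0.04335492489555565 (np.float64(254.55948368071012), np.float64(251.51856749904482))
0.6 -0.00659390342082161 0.047394620200011575 (np.float64(254.67350901351938), np.float64(252.17057899449637))
0.7 -0.004659534457492293 0.051260514209325966 (np.float64(254.88331068519597), np.float64(253.00994094997952))
0.8 -0.002348883874450712 0.0549139801884524 (np.float64(255.18804753275091), np.float64(254.03045970565938))
```

View pics/t2.png

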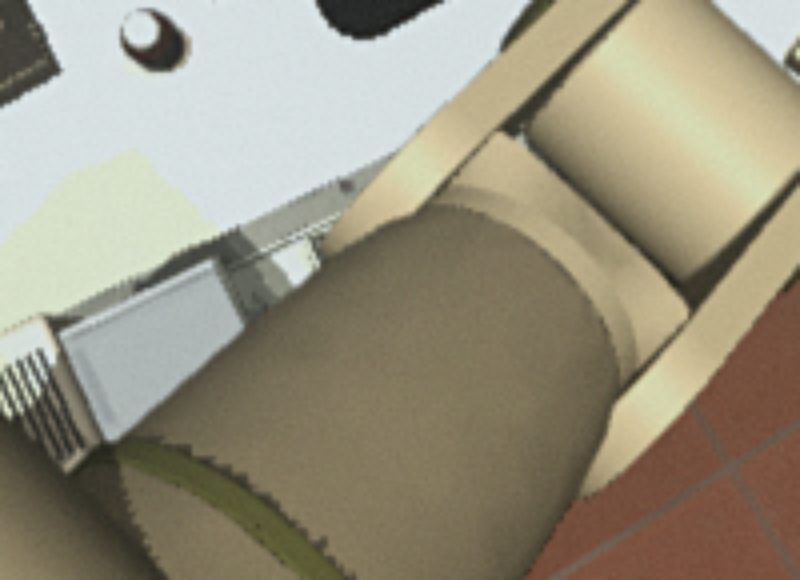

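Force jumped to 19 N, so the bar is probably at its stop. I'll back off 3 mm and check the gate.

```bash
python3 - <<'E'
from h import *
for _ in range(2):
    env.get_image('wrist');o=env.observe();R=np.array(o['tool_rot']);print(R.T@o['ft_force'],R.T@o['wrist_torque'],o['wrist_torque'])
E
python3 -m pendant '[[0.47,0,0,-0.003,0,0,0],[0.47,0,0,-0.003,0,0,0]]'; python3 - <<'E'
from h import *
o=env.observe();R=np.array(o['tool_rot']);print(R.T@o['ft_force'],R.T@o['wrist_torque'])
w=env.get_image('wrist')['image'];s=env.get_image('scene')['image']
print(env.tip_of('scene','gate_tongue')[:2],env.tip_of('wrist','gate_tongue')[:2])
a=cv2.resize(s[190:370,270:400],None,fx=3,fy=3);b=w[0:400,180:480];b=cv2.copyMakeBorder(b,0,540-400,0,0,cv2.BORDER_CONSTANT)
cv2.imwrite('pics/c3.png',np.hstack([a,b]))
E
```

```text
[  3.17853953  -5.53327838 -17.42616144] [1.28179476 0.44716012 0.04152143] [-0.1281676   1.35141289 -0.04393481]
[  3.49373312  -4.39865843 -17.02805434] [1.21778194 0.5339862  0.06837679] [-0.022601    1.32939939 -0.07068217]
time_s: 8.43
position: [0.481, -0.3133, 0.0447]
tool_rot: [[-0.417, 0.909, -0.0], [0.909, 0.417, -0.001], [-0.001, -0.001, -1.0]]
ft_force: [-5.6, -2.3, 9.8]
grip_width: 0.04
gripper_force: 5.1
[ 0.20483889 -6.09313509 -9.7479594 ] [ 1.08247797  0.12593427 -0.01993469]
[] []
```

View pics/c3.png

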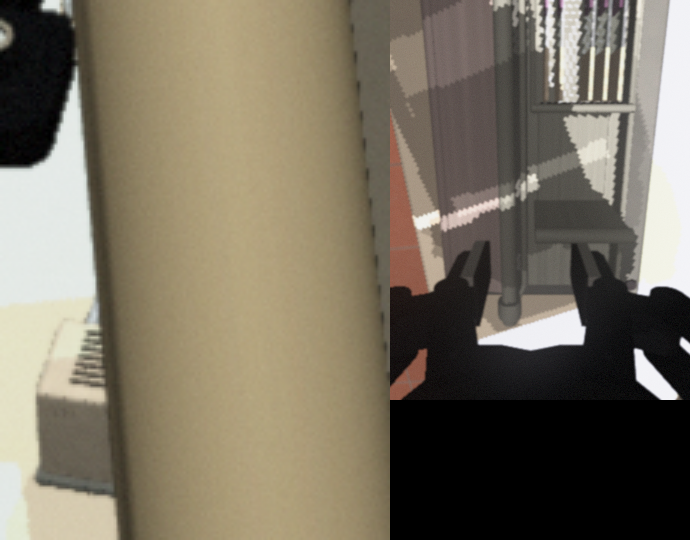

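```bash
python3 - <<'E'
from h import *
from scipy.optimize import least_squares
np.set_printoptions(precision=4,suppress=True)
im=env.get_image('wrist');o=env.observe();R=np.array(o['tool_rot']);t=np.array(o['position'])
print('cam in tool',R.T@(np.array(im['pose'])[:3,3]-t), R.T@np.array(im['pose'])[:3,2])
for z in (.010,.017):
  for y in (-.0345,-.02,.02,.0345):
    print('tip',z,y,[np.round(proj(im,t+R@np.array([x,y,z]))) for x in (-.011,.011)])
p=np.load('dryer.npy')
for q in (p,[.426,-.139,np.radians(114.5)]):
  c,s=np.cos(q[2]),np.sin(q[2])
  D=lambda v:np.array([q[0]+c*v[0]-s*v[1],q[1]+s*v[0]+c*v[1],v[2]])
  d=t-D((0,0,0));print('tcp in dryer',c*d[0]+s*d[1],-s*d[0]+c*d[1])
  for n,v in dict(corner=(-.222,-.044,.006),blockTop=(-.213,.033,.037),shaftmid=(-.1,.033,.030),bar=(-.204,.063,.03),edge=(-.1,-.044,.006)).items(): print(n,np.round(proj(im,D(v))))
cv2.imwrite('pics/w4.png',cv2.resize(im['image'][190:350,210:460],None,fx=3.2,fy=3.2,interpolation=cv2.INTER_CUBIC))
E
```

```text
cam in tool [ 0.0719  0.0015 -0.124 ] [ 0.282  -0.0006 -0.9594]
tip 0.01 -0.0345 [array([247., 285.]), array([243., 243.])]
tip 0.01 -0.02 [array([276., 285.]), array([274., 243.])]
tip 0.01 0.02 [array([358., 285.]), array([359., 243.])]
tip 0.01 0.0345 [array([387., 285.]), array([390., 243.])]
tip 0.017 -0.0345 [array([250., 277.]), array([247., 237.])]
tip 0.017 -0.02 [array([278., 277.]), array([276., 237.])]
tip 0.017 0.02 [array([356., 277.]), array([358., 237.])]
tip 0.017 0.0345 [array([384., 277.]), array([387., 237.])]
tcp in dryer -0.18186685947483364 0.022691451090865226
corner [428. 300.]
blockTop [297. 323.]
shaftmid [290.  84.]
bar [239. 299.]
edge [451.  86.]
tcp in dryer -0.18141363137932853 0.022280139872256542
corner [427. 302.]
blockTop [295. 323.]
shaftmid [291.  85.]
bar [238. 299.]
edge [452.  89.]
```

View pics/w4.png

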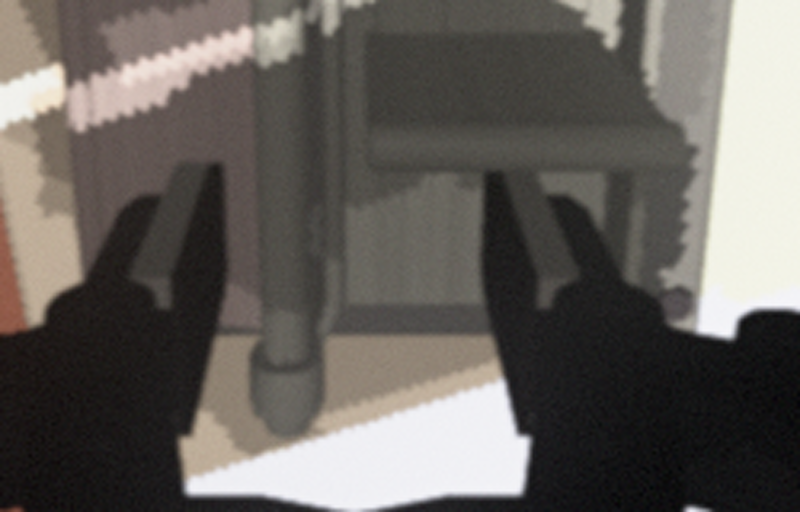

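```bash
python3 - <<'E'
from h import *
im=env.get_image('wrist')
q=[.4242,-.1395,np.radians(114.6)];c,s=np.cos(q[2]),np.sin(q[2])
D=lambda v:np.array([q[0]+c*v[0]-s*v[1],q[1]+s*v[0]+c*v[1],v[2]])
for x in (-.17,-.13,-.09):
  S=proj(im,D((x,.033,.030)));print(x,'shaft',np.round(S))
  for a in (0,.4,.5,.6,.7,.8,.9):
    e=proj(im,D((x,.033+.035*np.cos(np.pi/6-a),.03+.035*np.sin(np.pi/6-a))))
    sh=S[0]+(e[1]-S[1])*(-.05); print('  %.1f'%a,np.round(e,1),'rel shaft same row ~',round(e[0]-S[0],1))
g=cv2.cvtColor(im['image'],6)
for r in (60,110,150,225): print(r,g[r,200:345:3])
E
```

```text
-0.17 shaft [292. 238.]
  0.0 [217.5 254.4] rel shaft same row ~ -74.2
  0.4 [217.  241.7] rel shaft same row ~ -74.6
  0.5 [218.8 238.7] rel shaft same row ~ -72.9
  0.6 [221.2 235.8] rel shaft same row ~ -70.4
  0.7 [224.2 233.1] rel shaft same row ~ -67.4
  0.8 [227.7 230.5] rel shaft same row ~ -63.9
  0.9 [231.7 228.1] rel shaft same row ~ -60.0
-0.13 shaft [289. 155.]
  0.0 [208.  161.9] rel shaft same row ~ -81.4
  0.4 [208.4 156.8] rel shaft same row ~ -81.0
  0.5 [210.6 155.6] rel shaft same row ~ -78.8
  0.6 [213.4 154.5] rel shaft same row ~ -76.0
  0.7 [216.8 153.5] rel shaft same row ~ -72.6
  0.8 [220.7 152.4] rel shaft same row ~ -68.7
  0.9 [225.1 151.5] rel shaft same row ~ -64.3
-0.09 shaft [287.  58.]
  0.0 [196.7  50.5] rel shaft same row ~ -90.1
  0.4 [198.3  56.4] rel shaft same row ~ -88.5
  0.5 [200.9  57.7] rel shaft same row ~ -85.9
  0.6 [204.2  59. ] rel shaft same row ~ -82.6
  0.7 [208.1  60.3] rel shaft same row ~ -78.7
  0.8 [212.6  61.4] rel shaft same row ~ -74.2
  0.9 [217.5  62.5] rel shaft same row ~ -69.3
60 [133 134 131 134 134 118 105 112 102 109 109 105 109 111 109 109 107 110
 110 108 104 106 103 108 110 104 105 103  86  87  92  86  94  70  58  56
  57  78  73  77  80  78  82  88  83  99 165 236 224]
110 [129 109 104 105 104  99 104  84  86  86  82  84  87  88  84  86  84  82
  85  89  85  84  85  82  82  82  85  81  84  68  75  78  77  71  62  56
  61  77  74  70  72  76  77  78  80  78  79  80  81]
150 [114 103 105 106 104 106 103 106  83  87  87  82  87  89  85  85  86  84
  88  90  87  84  82  83  83  84  86  82  81  75  75  78  81  72  70  59
  57  75  76  72  84  83  82  80  86  87  86  82  85]
225 [110 134 232 241 240 241 234 175 141 108 125 189 190 178 196 191 159 150
 108  85  85  88  88  87  86  90  87  84  84  86  75  79  78  81  72  59
  60  68  76  69  78  77  64  61  61  60  61  65  67]
```

From the bar's edge in the wrist view the gate is open about 0.67 rad, which is in the good band. The plate is about 11 mm ahead of the right finger, so I'll start pushing.

```bash
python3 -m pendant '[[0.47,0.005,0,0,0,0,0],[0.47,0.01,0,0,0,0,0],[0.47,0.015,0,0,0,0,0],[0.47,0.02,0,0,0,0,0],[0.47,0.025,0,0,0,0,0]]';python3 - <<'E'
from h import *
env.get_image('wrist');o=env.observe();R=np.array(o['tool_rot']);print(R.T@o['ft_force'],R.T@o['wrist_torque'])
for t in ['rack_handle','slide_rack']:
    r=env.tip_of('wrist',t)[:1]
    im=env.get_image('wrist')
    if r: print(t,R.T@(atz(im,r[0]['centre'],.036 if t=='rack_handle' else .006)-o['position']))
E
```

```text
time_s: 9.35
position: [0.4728, -0.2928, 0.0457]
tool_rot: [[-0.417, 0.909, 0.006], [0.909, 0.417, -0.007], [-0.009, 0.002, -1.0]]
ft_force: [1.3, -8.2, 9.7]
grip_width: 0.0398
gripper_force: 5.5
[-7.14335143 -0.990505   -9.27650996] [ 0.35452081 -1.295524   -0.12838779]
rack_handle [0.01384339 0.02267274 0.00956874]
slide_rack [0.103945   0.02177309 0.03882044]
```

```bash
python3 -m pendant '[[0.47,0.005,0,0.0005,0,0,0],[0.47,0.01,0,0.001,0,0,0],[0.47,0.015,0,0.001,0,0,0],[0.47,0.02,0,0.001,0,0,0],[0.47,0.025,0,0.001,0,0,0]]';python3 - <<'E'
from h import *
im=env.get_image('wrist');o=env.observe();R=np.array(o['tool_rot']);print(R.T@o['ft_force'],R.T@o['wrist_torque'])
g=cv2.cvtColor(im['image'],6)
for r in (60,110,150): print(r,g[r,200:345:3])
for t in ['rack_handle','slide_rack']:
    r=env.tip_of('wrist',t)[:1]
    if r: print(t,R.T@(atz(im,r[0]['centre'],.036 if t=='rack_handle' else .006)-o['position']))
E
```

```text
time_s: 10.22
position: [0.4631, -0.271, 0.0453]
tool_rot: [[-0.417, 0.909, 0.008], [0.909, 0.417, -0.009], [-0.012, 0.003, -1.0]]
ft_force: [4.1, -11.0, 13.7]
grip_width: 0.0402
gripper_force: 7.1
[-10.11979345  -1.14089344 -13.33516154] [ 0.43284941 -1.72520898 -0.11052725]
60 [133 136 134 129  92 107 108 103 107 106 107 105 109 107 109 111 110 111
 110 102 104 105  95 102  81  83  83  62  67  74  71  72  66  56  53  62
  77  66  71  76  87 162  94 124 215 193  90  91 168]
110 [100 105 106 105 103  91  82  86  81  87  86  81  86  90  84  80  84  90
  91  86  82  82  79  90  84  84  86  79  64  73  74  74  70  61  57  56
  76  73  73  77  74  82  82  86 109  86  89  77  95]
150 [107 104 105 107 105 106 100  81  89  84  87  84  83  88  89  87  86  87
  90  90  90  82  84  85  88  86  84  85  71  75  71  75  72  61  54  60
  75  75  71  84  87  87  81  86  86  85  79  84  82]
rack_handle [0.01278415 0.0231191  0.00917195]
```

```bash
python3 -m pendant '[[0.47,0.005,0,0.0005,0,0,0],[0.47,0.01,0,0.0005,0,0,0],[0.47,0.015,0,0.0005,0,0,0],[0.47,0.02,0,0.0005,0,0,0],[0.47,0.025,0,0.0005,0,0,0]]';python3 -m pendant '[[0.47,0.005,0,0,0,0,0],[0.47,0.01,0,0,0,0,0],[0.47,0.015,0,0,0,0,0],[0.47,0.02,0,0,0,0,0],[0.47,0.025,0,0,0,0,0]]';python3 - <<'E'
from h import *
im=env.get_image('wrist');o=env.observe();R=np.array(o['tool_rot']);print(R.T@o['ft_force'],R.T@o['wrist_torque'])
g=cv2.cvtColor(im['image'],6)
for r in (110,150): print(r,g[r,200:345:3])
q=[.4242,-.1395,np.radians(114.6)];c,s=np.cos(q[2]),np.sin(q[2]);d=o['position']-np.array(q[:2]+[0]);print('tcp dryer',c*d[0]+s*d[1],-s*d[0]+c*d[1])
for t in ['rack_handle','slide_rack','end_stop','gate_tongue']:
    r=env.tip_of('wrist',t)[:1]
    if r: print(t,r[0]['conf'],R.T@(atz(im,r[0]['centre'],{'rack_handle':.036,'slide_rack':.006}.get(t,.022))-o['position']))
E
```

```text
time_s: 11.0
position: [0.4529, -0.2485, 0.0448]
tool_rot: [[-0.417, 0.909, 0.008], [0.909, 0.417, -0.01], [-0.012, 0.003, -1.0]]
ft_force: [2.5, -12.8, 14.8]
grip_width: 0.0404
gripper_force: 7.7
time_s: 11.62
position: [0.4427, -0.2258, 0.0448]
tool_rot: [[-0.417, 0.909, 0.009], [0.909, 0.417, -0.01], [-0.013, 0.004, -1.0]]
ft_force: [3.1, -13.3, 14.1]
grip_width: 0.0401
gripper_force: 8.2
[ -8.99426101  -1.41592356 -14.71199651] [ 0.45647278 -1.56583267 -0.09663384]
110 [104 107 104 105 105 106 106 104 106  66  49  54  53  53  56  51  53  54
  55  55  51  52  52  53  51  46  37  36  47  56  56  46  45  40  40  60
  76  62  74  75  73  80  81  89 103  88  88  74 201]
150 [104 101 102 102 103 106 105  84  85  85  82  83  79  81  87  83  81  85
  87  87  83  86  81  81  85  80  79  77  66  74  78  76  70  58  54  59
  78  68  77  77  85  80  80  79  84  82  83  85  83]
tcp dryer -0.08541405975046001 0.019218882713162227
rack_handle 0.63 [0.01238819 0.02166171 0.00860306]
slide_rack 0.78 [0.10452543 0.02054749 0.03752747]
gate_tongue 0.74 [0.0956559  0.02995052 0.02166281]
```

```bash
python3 -m pendant '[[0.47,0.005,-0.0005,0,0,0,0],[0.47,0.01,-0.001,0,0,0,0],[0.47,0.015,-0.0015,0,0,0,0],[0.47,0.02,-0.002,0,0,0,0],[0.47,0.025,-0.002,0,0,0,0]]';python3 -m pendant '[[0.47,0.002,0,0,0,0,0],[0.47,0.004,0,0,0,0,0]]';python3 - <<'E'
from h import *
im=env.get_image('wrist');o=env.observe();R=np.array(o['tool_rot']);print(R.T@o['ft_force'],R.T@o['wrist_torque'])
g=cv2.cvtColor(im['image'],6)
for r in (110,150): print(r,g[r,200:345:3])
q=[.4242,-.1395,np.radians(114.6)];c,s=np.cos(q[2]),np.sin(q[2]);d=o['position']-np.array(q[:2]+[0]);print('tcp dryer',c*d[0]+s*d[1],-s*d[0]+c*d[1])
cv2.imwrite('pics/w5.png',im['image'])
E
```

```text
time_s: 12.5
position: [0.4302, -0.2033, 0.0443]
tool_rot: [[-0.417, 0.909, 0.008], [0.909, 0.417, -0.008], [-0.011, 0.004, -1.0]]
ft_force: [1.8, -11.3, 13.5]
grip_width: 0.04
gripper_force: 6.9
time_s: 12.75
position: [0.4284, -0.1996, 0.0442]
tool_rot: [[-0.417, 0.909, 0.007], [0.909, 0.417, -0.008], [-0.01, 0.003, -1.0]]
ft_force: [2.6, -11.8, 12.2]
grip_width: 0.04
gripper_force: 6.9
[-10.14214725  -1.76437688 -12.14277133] [ 0.44337027 -1.6622879  -0.09068563]
110 [103 105 103 108 104 105 104 101 100 104  86  51  56  52  52  52  53  53
  50  53  53  54  56  55  55  56  56  62  72  80  80  78  83  81  80  83
  84  86  82  84  87  88  85  87  90  88  91  87  92]
150 [104 107 103 108 102 106 106 104 105 106 104  87  48  52  55  52  55  52
  52  52  54  54  51  54  51  54  55  48  29  30  41  38  46  51  58  61
  66  67  71  73  75  72  76  76  77  78  79  76  81]
tcp dryer -0.05604595966453859 0.021223799230379776
```

View pics/w5.png

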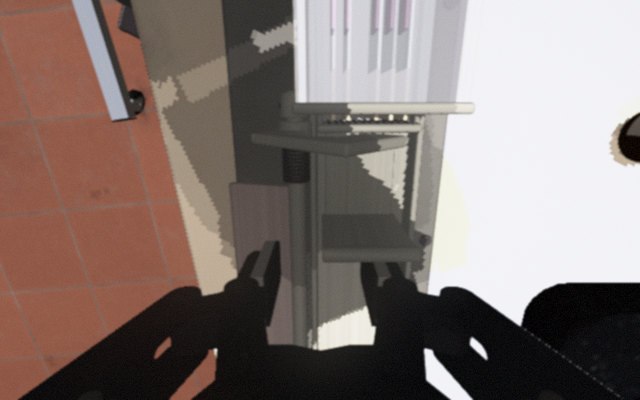

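The rack's rear edge (row ~128) has just passed the raised gate arm (row ~140). About 5 mm are left, so I'll use small steps.

```bash
python3 -m pendant '[[0.47,0.002,0,0,0,0,0],[0.47,0.003,0,0,0,0,0]]';python3 -m pendant '[[0.47,0.001,0,0,0,0,0],[0.47,0.002,0,0,0,0,0]]'
```

```text
time_s: 13.05
position: [0.4271, -0.1968, 0.0441]
tool_rot: [[-0.417, 0.909, 0.007], [0.909, 0.417, -0.008], [-0.01, 0.003, -1.0]]
ft_force: [2.0, -12.0, 11.7]
grip_width: 0.0399
gripper_force: 6.7
time_s: 13.3
position: [0.4264, -0.1951, 0.0442]
tool_rot: [[-0.417, 0.909, 0.007], [0.909, 0.417, -0.008], [-0.01, 0.004, -1.0]]
ft_force: [1.7, -11.6, 13.7]
grip_width: 0.0402
gripper_force: 6.7
```

```bash
python3 -m pendant '[[0.47,0.001,0,0,0,0,0],[0.47,0.002,0,0,0,0,0]]';python3 -m pendant '[[0.47,0.001,0,0,0,0,0],[0.47,0.002,0,0,0,0,0]]';
```

```text
time_s: 13.55
position: [0.4255, -0.1932, 0.0441]
tool_rot: [[-0.417, 0.909, 0.007], [0.909, 0.417, -0.008], [-0.01, 0.003, -1.0]]
ft_force: [1.4, -9.3, 13.6]
grip_width: 0.0402
gripper_force: 6.9
time_s: 13.8
position: [0.4247, -0.1915, 0.0441]
tool_rot: [[-0.417, 0.909, 0.007], [0.909, 0.417, -0.008], [-0.01, 0.004, -1.0]]
ft_force: [3.2, -11.4, 12.2]
grip_width: 0.0404
gripper_force: 7.8
```

```bash
python3 -m pendant '[[0.47,0.001,0,0,0,0,0],[0.47,0.002,0,0,0,0,0]]';python3 -m pendant '[[0.47,0.001,0,0,0,0,0],[0.47,0.002,0,0,0,0,0]]';
```

```text
time_s: 14.05
position: [0.4247, -0.1911, 0.0444]
tool_rot: [[-0.417, 0.909, 0.01], [0.909, 0.417, -0.011], [-0.014, 0.004, -1.0]]
ft_force: [2.8, -20.8, 10.9]
grip_width: 0.0405
gripper_force: 10.9
time_s: 14.3
position: [0.4247, -0.1908, 0.0448]
tool_rot: [[-0.417, 0.909, 0.012], [0.909, 0.417, -0.014], [-0.018, 0.005, -1.0]]
ft_force: [2.3, -26.2, 11.7]
grip_width: 0.0405
gripper_force: 14.0
```

The push force climbed and motion stopped, so the rack is home. I'll back off the plate, then let the bar up.

```bash
python3 -m pendant '[[0.47,-0.004,0,0,0,0,0],[0.47,-0.01,0,0,0,0,0],[0.47,-0.014,0,0,0,0,0],[0.47,-0.014,0,0,0,0,0]]';python3 -m pendant '[[0.47,0,0,-0.003,0,0,0],[0.47,0,0,-0.006,0,0,0],[0.47,0,0,-0.009,0,0,0],[0.47,0,0,-0.012,0,0,0],[0.47,0,0,-0.018,0,0,0]]';python3 -m pendant '[[0.47,0,0,-0.03,0,0,0],[0.47,0,0,-0.07,0,0,0],[0.47,-0.05,0,-0.1,0,0,0],[0.47,-0.1,0,-0.1,0,0,0],[0.47,-0.1,0,-0.1,0,0,0]]'; python3 - <<'E'
from h import *
im=env.get_image('wrist');cv2.imwrite('pics/w6.png',im['image'])
o=env.observe();print(o['position'],o['ft_force'])
q=[.4242,-.1395,np.radians(114.6)];c,s=np.cos(q[2]),np.sin(q[2])
z={'rack_handle':.036,'slide_rack':.006,'end_stop':.022,'gate_tongue':.022,'press_bar':.0417}
for cam in ('wrist','top'):
  m=env.get_image(cam)
  for t in z:
    r=env.tip_of(cam,t)[:1]
    if r: d=atz(m,r[0]['centre'],z[t])-np.array(q[:2]+[0]);print(cam,t,r[0]['conf'],c*d[0]+s*d[1],-s*d[0]+c*d[1])
E
```

```text
time_s: 14.8
position: [0.4254, -0.1965, 0.0424]
tool_rot: [[-0.417, 0.909, -0.002], [0.909, 0.417, 0.002], [0.002, -0.001, -1.0]]
ft_force: [-3.3, 2.1, 8.9]
grip_width: 0.04
gripper_force: 4.5
time_s: 15.42
position: [0.4263, -0.1974, 0.0604]
tool_rot: [[-0.417, 0.909, -0.0], [0.909, 0.417, -0.0], [-0.0, -0.0, -1.0]]
ft_force: [0.3, -0.3, 0.1]
grip_width: 0.0402
gripper_force: 0.0
time_s: 16.05
position: [0.4685, -0.2909, 0.1603]
tool_rot: [[-0.415, 0.91, 0.001], [0.91, 0.415, -0.002], [-0.002, 0.0, -1.0]]
ft_force: [0.5, 0.8, 0.1]
grip_width: 0.0401
gripper_force: 0.0
[ 0.46773314 -0.28908082  0.15994804] [-0.44451094  0.33984043  0.28792727]
wrist rack_handle 0.68 -0.034407609985312324 -0.0021272127107963713
wrist press_bar 0.67 -0.10990200877729923 0.045662682576996745
top end_stop 0.62 0.0867572617482066 -0.0027460955846029082
top press_bar 0.9 -0.11114126474540931 0.052223871671288176
```

View pics/w6.png

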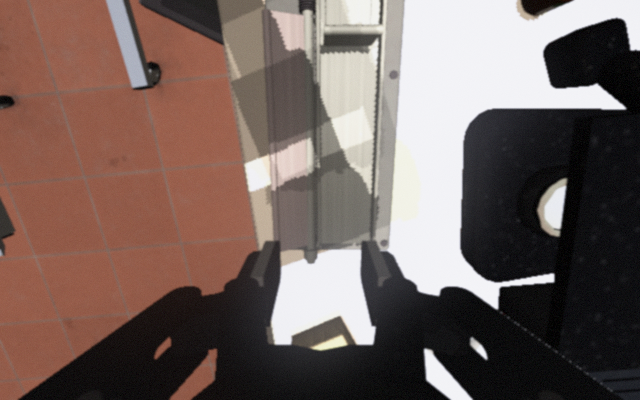

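The handle plate sits at about dryer x −35 mm, which matches home, and the fingers are clear. I've used all 10 pictures, so I'll check the gate numerically: move the arm aside and compare top-camera pixels of the gate with the initial picture.

```bash
python3 -m pendant '[[0.47,-0.04,0,-0.04,0,0,0],[0.47,-0.09,-0.03,-0.05,0,0,0],[0.47,-0.14,-0.06,-0.06,0,0,0],[0.47,-0.19,-0.09,-0.06,0,0,0],[0.47,-0.24,-0.11,-0.06,0,0,0]]'; python3 - <<'E'
from h import *
im=env.get_image('top');a=cv2.imread('pics/top0.png')
b=im['image']
for t in ['press_bar','gate_tongue','gate','rack_handle','slide_rack','end_stop','slide_carton','small_vial','culture_dish']:
    r=env.tip_of('top',t)[:1]
    if r: print(t,np.round(r[0]['centre'],1),round(r[0]['conf'],2))
A=cv2.cvtColor(a,6).astype(int);B=cv2.cvtColor(b,6).astype(int)
d=np.abs(A-B)
print('diff gate arm/bar region rows 235-275, cols 245-330 step')
for r in range(234,280,3): print(r,''.join('#' if d[r-1:r+2,c-1:c+2].mean()>25 else '.' for c in range(190,370,3)))
E
```

```text
time_s: 17.32
position: [0.4672, -0.5542, 0.2206]
tool_rot: [[-0.416, 0.909, 0.0], [0.909, 0.416, -0.0], [-0.0, -0.0, -1.0]]
ft_force: [0.4, 0.2, -0.4]
grip_width: 0.0399
gripper_force: 0.0
press_bar [318.6 253. ] 0.76
slide_carton [409.4 188.8] 0.57
small_vial [231.  193.5] 0.44
culture_dish [367.5 147.9] 0.86
diff gate arm/bar region rows 235-275, cols 245-330 step
234 ..#########.##########......#.#######..#....................
237 .########...########.....#..#########.####..................
240 #######.....######.......##############.##..................
243 ######.......##.#.##..#####################.................
246 #######.......##..###.######################................
249 #######..#.###..#..#########################................
252 #############.#....##########################...............
255 ##########..........#########.###############...............
258 ###.####..##........###.######################..............
261 #######.#............##.#######################.............
264 ######...............###########################............
267 ######................##########################............
270 #######...............######.#######.###########............
273 ########.............##.###...################..............
276 ########...........######.....###############...............
279 ########.........#######.......############.................
```

The arm hides the dryer from the top camera, so I'll swing it back to the starting side.

```bash
python3 -m pendant '[[0.47,0.05,0.01,-0.01,0,0,0],[0.47,0.11,0.022,-0.03,0,0,0],[0.47,0.17,0.034,-0.03,0,0,0],[0.47,0.23,0.046,-0.03,0,0,0],[0.47,0.29,0.058,-0.03,0,0,0]]'; python3 -m pendant '[[0.47,0.06,0.012,0,0,0,0],[0.47,0.12,0.024,0,0,0,0],[0.47,0.18,0.036,0,0,0,0],[0.47,0.24,0.048,0,0,0,0],[0.47,0.30,0.06,0,0,0,0]]'; python3 -m pendant '[[0.47,0.06,0.012,0,0,0,0],[0.47,0.12,0.024,0,0,0,0],[0.47,0.18,0.036,0,0,0,0],[0.47,0.24,0.048,0,0,0,0],[0.47,0.30,0.06,0,0,0,0]]'; python3 - <<'E'
from h import *
im=env.get_image('top');a=cv2.imread('pics/top0.png')
b=im['image']
for t in ['press_bar','gate_tongue','gate','rack_handle','slide_rack','end_stop','slide_carton','small_vial','culture_dish']:
    r=env.tip_of('top',t)[:1]
    if r: print(t,np.round(r[0]['centre'],1),round(r[0]['conf'],2))
A=cv2.cvtColor(a,6).astype(int);B=cv2.cvtColor(b,6).astype(int)
d=np.abs(A-B)
for r in range(200,290,3): print(r,''.join('#' if d[r-1:r+2,c-1:c+2].mean()>25 else '.' for c in range(190,370,3)))
E
```

```text
time_s: 18.45
position: [0.399, -0.2619, 0.2508]
tool_rot: [[-0.417, 0.909, 0.001], [0.909, 0.417, -0.001], [-0.001, 0.0, -1.0]]
ft_force: [1.0, 1.0, 1.6]
grip_width: 0.0402
gripper_force: 0.0
time_s: 19.08
position: [0.3281, 0.0352, 0.2507]
tool_rot: [[-0.417, 0.909, 0.002], [0.909, 0.417, -0.0], [-0.001, 0.001, -1.0]]
ft_force: [1.3, 0.5, 0.5]
grip_width: 0.0403
gripper_force: 0.0
time_s: 19.7
position: [0.2572, 0.333, 0.2509]
tool_rot: [[-0.418, 0.909, 0.001], [0.909, 0.418, 0.001], [0.0, 0.002, -1.0]]
ft_force: [1.8, -0.1, 0.8]
grip_width: 0.0401
gripper_force: 0.0
press_bar [316.9 252.6] 0.84
gate_tongue [256.1 249.7] 0.68
gate [264.8 267. ] 0.93
rack_handle [273.4 245.7] 0.79
end_stop [220.2 275.6] 0.61
slide_carton [406.  187.4] 0.76
small_vial [229.1 195.7] 0.73
culture_dish [365.8 149.8] 0.74
200 ............................................................
203 ............................................................
206 ............................................................
209 ............................................................
212 .......................
[... 962 characters left out ...]
.............#.....#..............................
260 ........................#...................................
263 ........................#...................................
266 ............................................................
269 ............................................................
272 ............................................................
275 ............................................................
278 ............................................................
281 ............................................................
284 ............................................................
287 ............................................................
```

The bar and gate pixels match the start picture, so the gate is shut. The rack is in and the bystanders are where they were. I'll hand the job in.

```bash
python3 -c "
from rig import env
print(env.close_job())"
```

```text
the job is handed in; nothing more can be done
None
```

The job is handed in: the rack was pushed home against the blower and the gate closed behind it; the last top-camera check showed the bar back in its shut position and the bystanders in place, and no verdict was returned.

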